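# Unhook the jar basket from its safety hook and stand it on the mat

### The job

Take the deep basket with the three brown jars off its bench hook: push its bail forward, away from the post, so that the basket's own crossbar presses the sprung keeper open, then lift it out past the nose and clear of the hook. Stand the basket upright in the middle of the cork mat without dropping it, and let go.

Things in the scene. Friction and masses are not known exactly. Their poses are not given: they have to be found in the camera images.
- basket: Deep green basket, 3 brown jars fixed in it, 0.35 kg; mm: 70 (x) x 100 (y), rim 55 high. Origin: centre of underside, z up. Steel bail in y-z plane: 8 uprights at y=+-48, 8 round crossbar along y at z=160 in the hook, grey grip bar at z=225 (14 along x, 16 high, 70 long): grip its middle from above, closing along x. Hangs 20 above bench. The shallow empty basket on the other hook is not wanted.
- hook_stand: Fixed stand (mm). Origin: on bench under the bar's rest point; hook points to its -x (forward), post at x=+105. Seat: 14 wide arm, top z=176, to an 8 high lip at x=-55..-61. Nose over the bar, 13 to 20 above seat, ends x=-12: bar is free to rise at x=-16..-51, aim -32. Lowest part under arm: z=135. Then raise 35 (12..50; rim stays under hook) and go forward; bail is clear 110 forward of rest.
- keeper (a joint): Angle (rad) of that hook's sprung brass keeper: 25 mm wide leaf across the arm in front of the nose, hinged 35 mm below the seat at x=-16 mm, upright to 18 mm above the seat. 0 = shut; grows as the bar pushes it forward (about 0.5 with the bar 32 mm forward, stop at 1.1). Takes about 1 N at first, 3 N at 0.5; springs shut by itself.
- mat: Square cork mat lying fixed on the bench, 170 x 170 x 8 mm, nearer the robot than the hooks. Origin: centre of its underside, so its top is 8 mm higher.

How it is judged:
By the outcome, as a careful person would: the job done as asked, in the order asked, and still so for the second after the job is handed in, with the robot touching nothing.
It also fails if it takes over 42 s, if anything falls off the work surface, if the arm or the gripper's body presses on something with over 40 N, if the wrist force passes 120 N, or if a joint passes its speed limit or range.

### The arm

A 7-joint arm with a two-finger parallel gripper is mounted at the origin on the work surface. World frame = base frame: x ahead of the robot, y to its left, z up, the work surface at z = 0. Lengths are in m, angles in rad, forces in N, time in s.
With the tool pointing down it reaches from about 0.35 to 0.9 m from the base axis. Payload 7.2 kg.
Tool frame: the origin (TCP) lies midway between the tips of the shut fingers; the grasp point (between the pads) lies 19 mm behind it (grip_point_offset is the distance from the TCP to the grasp point, in m); y points along the fingers, x is the direction in which the jaws open and shut, and the axes are right-handed (so a half turn about y gives the same grasp; the last joint's range is limited). The gripper opens to 85 mm and grips with 20 to 120 N. Pads are 22 mm wide; open, the fingers measure 114 mm over their backs; the gripper's body (76 mm by 85 mm) begins 54 mm behind the grasp point. The pads swing forward as they close: fully open they stand 13 mm farther back than shut.
Start: joints at [-1.233, 0.411, -0.013, 1.596, 0.006, 1.134, -0.082], TCP at [0.247, 0.574, 0.231] pointing down, gripper open.
Joint ranges: [-2.95, 2.95], [-0.29, 1.99], [-1.47, 1.44], [0.14, 2.54], [-1.03, 4.17], [0.13, 1.85], [-2.86, 2.86]. Speed limits (rad/s): [2.39, 2.39, 3.01, 3.01, 3.14, 3.14, 3.14].

### API

Orientations are given as [roll, pitch, yaw] about the fixed x, y, z axes, in that order (R = Rz(yaw) Ry(pitch) Rx(roll)).
In Python, from rig import * gives the robot as it stands.
- The arm moves only by the shell command python3 -m pendant 'ROWS' [FORCE]. ROWS is JSON, a list of rows, each an object of numbers: "ax", "ay", "az": the turn, a rotation vector about the tool's x, y, z in degrees; "x", "y", "z": the shift along the tool's x, y, z in mm; "jaw": the finger opening in mm, from 0 to 85.4. In form: [{"ax": .., "ay": .., "az": .., "x": .., "y": .., "z": .., "jaw": ..}, ...]. A call has 1 to 10 rows; each row is the pose to reach, as a shift and turn from the pose measured when the call began, along the tool's axes at that moment; what a row does not reach only later rows make up. A row lasts 1/10 s, in which the tool goes at most 50 mm and 8.59 degrees, less where a joint would pass 70% of its speed; a pose out of reach is approached as far as the arm can. A call with a gripper value outside its range is refused whole. The fingers move at their own pace and stop on an object; FORCE is the grip in N (left out, the last holds). Time passes only in rows, so rows that repeat a pose let the fingers close. It gives the time, the measured TCP pose, the force and the opening at its end, in the units of the state.
- sense(): the state, without advancing time (a new reading comes with each control period).
- read_camera(name): name is "scene" or "top" or "wrist"; returns the picture (400x640x3 uint8, blue, green, red); there is no depth.
- get_calibration(name): a dict with "fx", "fy", "cx", "cy" (pixels), "k1" (the pictures are not rectified: a ray, as slopes to the right and down, at radius r is drawn at 1 + k1 r^2 times it, then the intrinsics apply), "camera_from_world" (4x4, takes a point from world to camera coordinates). Camera axes: x right, y up, looking along -z (the intrinsics and any distortion apply to the point x, -y, -z); pixel columns grow to the right and rows downward; lengths in m; the calibration is good to about 2 mm. A picture is of the moment at which its call begins: read the wrist's pose just before it. get_calibration takes no time and is no camera call; for the wrist camera it gives the pose at the moment of the call.
- finish_job(): hands the job in, once; it reports no verdict.
Trained networks look in the newest picture that a camera, given by its name, has taken for a name from the list of things; names that differ only in an ending like _2 or _b are one class to them, and where a whole thing is asked for, a point or a joint stands for the part that bears it (a point fixed in the world has none). Each returns a list of dicts, best first, with "p" (0 to 1); they miss things now and then, are a little off and sometimes report something else, mostly with a low value. They report only what shows in the picture. A call takes as long as a camera call.
- recognise(target, camera): "at" ([column, row] in pixels, amid what is visible of it).
- cut_out(target, camera): "pixels" (400x640 bool, what is visible of it) and "at" ([column, row] in pixels, amid what is visible of it).
The state is a dict: "time": time; "joint_pos": joint angles; "joint_velocities": joint speeds; "tau": joint torques, N m; "tcp_pos": TCP position; "eef_rot": TCP orientation; "wrist_force": force on the tool from outside, world axes, zero at the start; "moment": the same for the moment, N m; "gripper_width": finger opening in m.
Only numpy, scipy, OpenCV 4.12 (cv2) and the standard library are available. Lean on these libraries where they do the work, as an engineer would, in place of code of your own. Each camera call takes 0.05 s, during which the arm holds its last target.

## Working session

There is one attempt and no reset: what is moved stays moved. The work goes in short steps, Python scripts to look and compute and a shell command to move; the robot and the scene stay as the last step left them, time stands still between calls to the robot, and variables do not carry over. Pictures are saved under pics/ and viewed, and the job is handed in when it is done.

```bash
ls; mkdir -p pics
python3 - <<'E'
from rig import *
import cv2
s=sense();print({k:(v if not hasattr(v,'__len__') else [round(float(a),4) for a in v]) for k,v in s.items()})
for c in ("scene","top"):
    im=read_camera(c);cv2.imwrite(f"pics/{c}0.png",im)
    k=get_calibration(c);print(c,k)
    for t in("basket","hook_stand","keeper","mat"):
        print(t,[(round(d['p'],2),[round(float(x),1) for x in d['at']]) for d in recognise(t,c)])
E
```

```text
pics
{'time': 0.0, 'joint_pos': [-1.2332, 0.4119, -0.0127, 1.597, 0.0056, 1.1343, -0.0822], 'joint_velocities': [-0.0005, -0.0013, 0.0002, -0.0003, -0.0014, 0.0008, -0.0013], 'tau': [0.0006, -60.0625, 0.6825, -29.9422, 0.0138, 0.0107, 0.0], 'tcp_pos': [0.2466, 0.5738, 0.2305], 'eef_rot': [-1.5709, 0.0017, 1.165], 'wrist_force': [-0.4044, -0.4689, 0.9051], 'moment': [0.0018, -0.0062, -0.0104], 'gripper_width': 0.0853597693100994}
scene {'fx': 518.2182286411228, 'fy': 518.2182286411228, 'cx': 317.15024516749713, 'cy': 195.30356830838707, 'k1': 0.03228809660040428, 'camera_from_world': array([[ 0.64313885,  0.7657403 ,  0.003771  , -0.35884675],
       [-0.46113887,  0.38336577,  0.80023848,  0.17872372],
       [ 0.61132918, -0.51640341,  0.59967003, -1.45263466],
       [ 0.        ,  0.        ,  0.        ,  1.        ]])}
basket [(0.94, [267.2, 272.9])]
hook_stand [(0.83, [298.9, 333.3])]
keeper [(0.6, [266.5, 223.2])]
mat []
top {'fx': 513.6280028349595, 'fy': 513.6280028349595, 'cx': 327.62877630941625, 'cy': 200.93686097331403, 'k1': 0.028886240688963092, 'camera_from_world': array([[-0.00746036, -0.99979941, -0.0185869 ,  0.0150369 ],
       [ 0.98708941, -0.01033698,  0.15983632, -0.59253838],
       [-0.15999639, -0.01715449,  0.98696853, -1.01414022],
       [ 0.        ,  0.        ,  0.        ,  1.        ]])}
basket [(0.97, [423.0, 155.1])]
hook_stand [(0.67, [429.6, 120.0])]
keeper []
mat [(0.83, [304.9, 261.9])]
```

View pics/scene0.png

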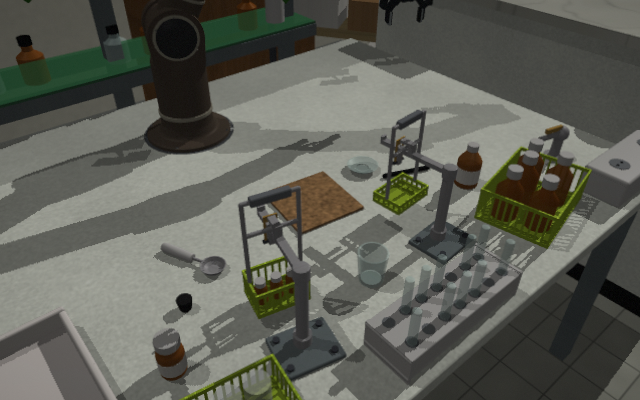

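View pics/top0.png

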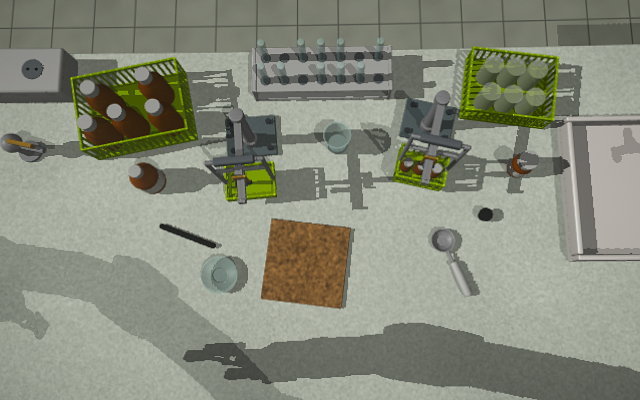

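The deep basket with jars hangs on the stand at scene (267,273) and top (423,155). The mat is at top (305,262), and the shallow basket on the other stand is empty. Next I'll zoom in.

Run:
```python
import cv2
a=cv2.imread('pics/scene0.png')[170:390,220:360];b=cv2.imread('pics/top0.png')[80:200,380:490]
cv2.imwrite('pics/s_crop.png',cv2.resize(a,None,fx=2.7*1.0,fy=2.7,interpolation=cv2.INTER_CUBIC))
cv2.imwrite('pics/t_crop.png',cv2.resize(b,None,fx=5,fy=5,interpolation=cv2.INTER_CUBIC))
```

```text
(no output)
```

View pics/s_crop.png

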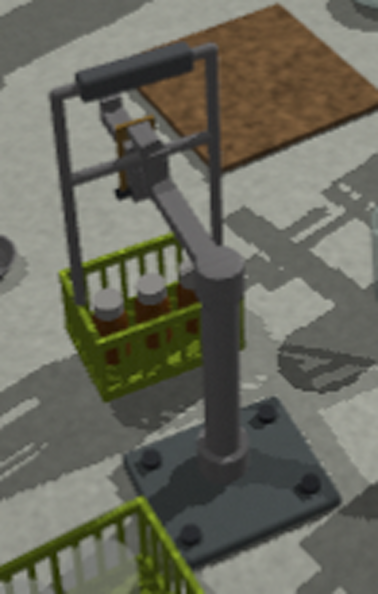

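View pics/t_crop.png

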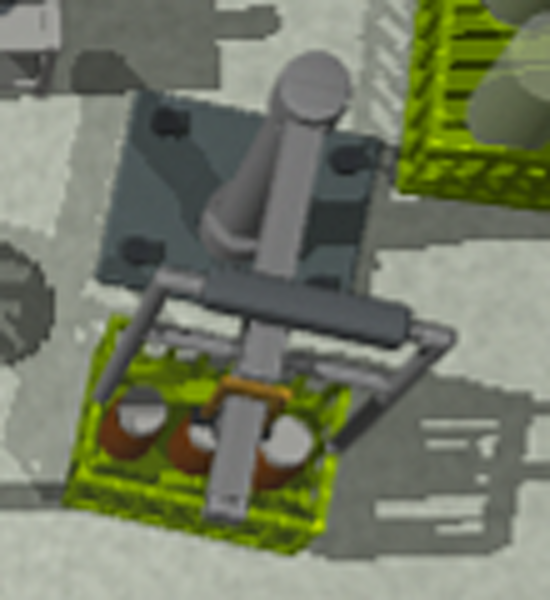

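```bash
cat > h.py <<'E'
from rig import *
import numpy as np, cv2
from scipy.optimize import least_squares
def proj(c,P):
    k=get_calibration(c) if isinstance(c,str) else c;T=k['camera_from_world'];P=np.atleast_2d(P);q=P@T[:3,:3].T+T[:3,3]
    u=q[:,0]/-q[:,2];v=-q[:,1]/-q[:,2];s=1+k['k1']*(u*u+v*v)
    return np.c_[k['fx']*u*s+k['cx'],k['fy']*v*s+k['cy']]
def place(p,L):
    c,s=np.cos(p[3]),np.sin(p[3]);L=np.atleast_2d(L)
    return np.c_[c*L[:,0]-s*L[:,1]+p[0],s*L[:,0]+c*L[:,1]+p[1],L[:,2]+p[2]]
def fit(obs,x0,fixz=None):
    def full(p): return p if fixz is None else np.r_[p[:2],fixz,p[2]]
    f=lambda p:np.concatenate([(proj(c,place(full(p),L))-np.array(uv)).ravel() for c,L,uv in obs])
    x0=np.array(x0,float)
    if fixz is not None:x0=x0[[0,1,3]]
    r=least_squares(f,x0,loss='soft_l1');return full(r.x),r.fun.reshape(-1,2)
E
python3 - <<'E'
from h import *
L=np.array([[0,35,.225e3],[0,-35,225],[0,48,225],[0,-48,225]])/1e3
sc=[(291.1,191.1),(250.4,201.9),(298.9,187.8),(240.4,205.2)]
tp=[(421,137),(461.6,145),(412.6,136),(470.4,147.2)]
for z in(None,.02):
    p,r=fit([('scene',L,sc),('top',L,tp)],[.65,-.2,.02,0],z);print('basket',p.round(4),'\n',r.round(1))
p,r=fit([('scene',L,sc)],[.65,-.2,.02,0],.02);print('sc',p.round(4))
p,r=fit([('top',L,tp)],[.65,-.2,.02,0],.02);print('top',p.round(4))
M=np.array([[85,85,8],[85,-85,8],[-85,-85,8],[-85,85,8]])/1e3
m,r=fit([('top',M,[(271,219),(351,227),(342,307),(262,298)])],[.45,0,0,0],0.);print('mat',m.round(4),r.round(1).tolist())
print(proj('scene',place(m,M)).round(0))
# stand check
S=np.array([[0,0,180],[-58,0,184],[105,0,185],[-16,12,194],[-16,-12,194]])/1e3
q=p.copy();q[2]=0
print(proj('scene',place(q,S)).round(0).tolist(),proj('top',place(q,S)).round(0).tolist())
E
```

```text
basket [ 0.6623 -0.1859  0.0203 -0.2252] 
 [[-1.3 -0.7]
 [-2.3  0.7]
 [-1.6  0.4]
 [-0.3 -0.2]
 [-1.1 -0.4]
 [-1.  -0.1]
 [-0.3 -1. ]
 [-2.2 -0.7]]
basket [ 0.6623 -0.1858  0.02   -0.2254] 
 [[-1.3 -0.6]
 [-2.3  0.8]
 [-1.6  0.5]
 [-0.3 -0.1]
 [-1.2 -0.4]
 [-1.  -0. ]
 [-0.3 -0.9]
 [-2.2 -0.6]]
sc [ 0.6634 -0.184   0.02   -0.2365]
top [ 0.6614 -0.1878  0.02   -0.2159]
mat [ 0.469   0.056   0.     -0.1142] [[0.5, -0.9], [-0.4, -0.6], [0.5, 0.6], [-0.7, 0.7]]
[[363. 206.]
 [299. 233.]
 [260. 193.]
 [321. 171.]]
[[270.0, 229.0], [256.0, 207.0], [298.0, 267.0], [272.0, 214.0], [259.0, 219.0]] [[434.0, 151.0], [429.0, 181.0], [445.0, 96.0], [427.0, 156.0], [441.0, 159.0]]
```

Run:
```python
from h import *
for n,f in(('top',8),):
    a=cv2.imread('pics/top0.png')[130:190,400:480];cv2.imwrite('pics/t2.png',cv2.resize(a,None,fx=8,fy=8,interpolation=cv2.INTER_LANCZOS4))
a=cv2.imread('pics/scene0.png')[180:260,230:310];cv2.imwrite('pics/s2.png',cv2.resize(a,None,fx=7,fy=7,interpolation=cv2.INTER_LANCZOS4))
```

```text
(no output)
```

View pics/t2.png

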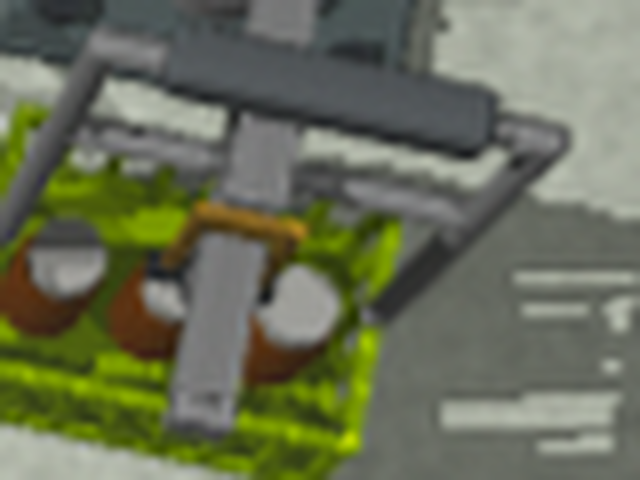

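View pics/s2.png

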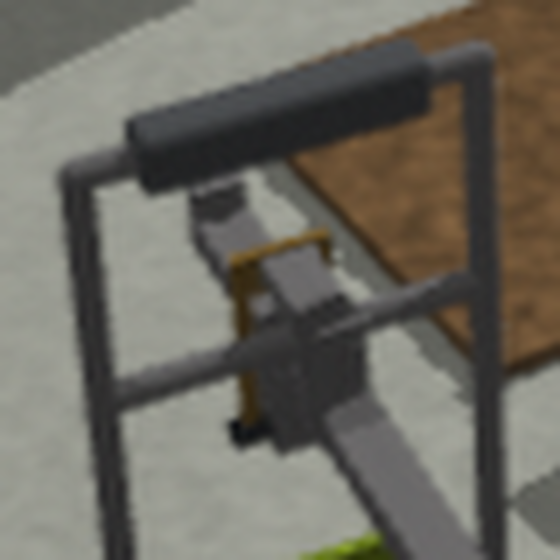

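Run:
```python
from h import *
K=np.array([[-16,12.5,194],[-16,-12.5,194],[-58,0,184]])/1e3
tp=[(424.4,156.3),(437.9,159),(425.6,182)]
sc=[(276.6,213.9),(263.1,216.9),(261,208)]
for o in([('top',K,tp),('scene',K,sc)],[('top',K,tp)],[('scene',K,sc)]):
    p,r=fit(o,[.66,-.18,0,-.22],0.);print(p.round(4),r.round(1).tolist())
# bar grip centre: edges
L=np.array([[7,35,233],[7,-35,233],[-7,-35,233],[-7,35,233]])/1e3
G=[(421.5,134.8),(462,141.2),(461.5,149),(420.2,140.5)]
b,r=fit([('top',L,G)],[.66,-.19,.02,-.22],.02);print(b.round(4),r.round(1).tolist())
s=sense();from scipy.spatial.transform import Rotation as R
print(R.from_euler('xyz',s['eef_rot']).as_matrix().round(3))
```

```text
[ 0.6623 -0.182   0.     -0.2324] [[-0.6, -0.7], [-0.4, -0.4], [-0.5, -1.4], [-0.5, -0.8], [-1.2, 0.5], [-1.1, -2.1]]
[ 0.6608 -0.1826  0.     -0.2252] [[-0.2, 0.2], [0.1, 0.3], [0.1, -0.6]]
[ 0.6649 -0.182   0.     -0.2339] [[0.4, -0.0], [-0.2, 1.3], [-0.2, -1.4]]
[ 0.6591 -0.186   0.02   -0.2012] [[-0.2, -1.1], [0.6, -0.1], [-0.2, 0.1], [-0.2, 1.1]]
[[ 0.395  0.    -0.919]
 [ 0.919 -0.     0.395]
 [ 0.    -1.    -0.   ]]
```

```bash
python3 -m pendant '[{"y":-50,"x":-20,"z":-25,"ay":4,"jaw":85},{"y":-100,"x":-50,"z":-60,"ay":10,"jaw":85},{"y":-109,"x":-263,"z":-334,"ay":45,"jaw":85},{"y":-109,"x":-263,"z":-334,"ay":45,"jaw":85},{"y":-109,"x":-263,"z":-334,"ay":45,"jaw":85},{"y":-109,"x":-263,"z":-334,"ay":45,"jaw":85},{"y":-109,"x":-263,"z":-334,"ay":45,"jaw":85},{"y":-109,"x":-263,"z":-334,"ay":45,"jaw":85},{"y":-109,"x":-263,"z":-334,"ay":45,"jaw":85},{"y":-109,"x":-263,"z":-334,"ay":45,"jaw":85}]'
cat >> h.py <<'E'
from scipy.spatial.transform import Rotation as R
def goto(W,ang):
    """tool shift (mm) and ay (deg) to reach world W with tool x at ang"""
    s=sense();M=R.from_euler('xyz',s['eef_rot']);t=s['tcp_pos'];
    Rt=np.c_[[np.cos(ang),np.sin(ang),0],[0,0,-1],[-np.sin(ang),np.cos(ang),0]]
    d=M.inv().apply(np.array(W)-t)*1e3;rv=(M.inv()*R.from_matrix(Rt)).as_rotvec(degrees=True)
    print('t',round(s['time'],2),'tcp',np.round(t,4),'F',np.round(s['wrist_force'],2),'w',round(s['gripper_width'],4),'J',np.round(s['joint_pos'],2));print('shift',d.round(1),'turn',rv.round(2))
E
python3 -c "
from h import *
goto([.6615,-.1855,.31],-.226)"
```

```text
t 0.5 tcp [0.2467 0.5742 0.2313] F [-0.11 -0.35 -0.13] w 0.0852 J [-1.23  0.41 -0.01  1.6   0.01  1.13 -0.08]
shift [-534.4  -78.7 -681. ] turn [ 0.  79.7  0. ]invalid input
```

```bash
python3 -m pendant '[{"ax":0,"ay":4,"az":0,"x":-20,"y":-50,"z":-25,"jaw":85},{"ax":0,"ay":10,"az":0,"x":-50,"y":-100,"z":-60,"jaw":85},{"ax":0,"ay":45,"az":0,"x":-263,"y":-109,"z":-334,"jaw":85},{"ax":0,"ay":45,"az":0,"x":-263,"y":-109,"z":-334,"jaw":85},{"ax":0,"ay":45,"az":0,"x":-263,"y":-109,"z":-334,"jaw":85},{"ax":0,"ay":45,"az":0,"x":-263,"y":-109,"z":-334,"jaw":85},{"ax":0,"ay":45,"az":0,"x":-263,"y":-109,"z":-334,"jaw":85},{"ax":0,"ay":45,"az":0,"x":-263,"y":-109,"z":-334,"jaw":85},{"ax":0,"ay":45,"az":0,"x":-263,"y":-109,"z":-334,"jaw":85},{"ax":0,"ay":45,"az":0,"x":-263,"y":-109,"z":-334,"jaw":85}]'
python3 -c "
from h import *
goto([.6615,-.1855,.31],-.226)"
```

```text
time: 1.5
tcp_pos: [0.4522, 0.1952, 0.3414]
eef_rot: [-1.572, -0.002, 0.373]
wrist_force: [-0.8, 0.3, -1.5]
gripper_width: 0.0851
t 1.5 tcp [0.4522 0.1952 0.3414] F [-0.82  0.34 -1.45] w 0.0851 J [-0.83  0.09  0.36  1.76 -0.03  1.29 -0.1 ]
shift [  56.2   32.  -430.8] turn [3.00e-02 3.43e+01 1.30e-01]
```

```bash
python3 -m pendant '[{"ax":0,"ay":34.3,"az":0,"x":56,"y":0,"z":-431,"jaw":85},{"ax":0,"ay":34.3,"az":0,"x":56,"y":0,"z":-431,"jaw":85},{"ax":0,"ay":34.3,"az":0,"x":56,"y":0,"z":-431,"jaw":85},{"ax":0,"ay":34.3,"az":0,"x":56,"y":0,"z":-431,"jaw":85},{"ax":0,"ay":34.3,"az":0,"x":56,"y":0,"z":-431,"jaw":85},{"ax":0,"ay":34.3,"az":0,"x":56,"y":0,"z":-431,"jaw":85},{"ax":0,"ay":34.3,"az":0,"x":56,"y":0,"z":-431,"jaw":85},{"ax":0,"ay":34.3,"az":0,"x":56,"y":0,"z":-431,"jaw":85},{"ax":0,"ay":34.3,"az":0,"x":56,"y":0,"z":-431,"jaw":85},{"ax":0,"ay":34.3,"az":0,"x":56,"y":0,"z":-431,"jaw":85}]'
python3 -c "
from h import *
goto([.6615,-.1855,.31],-.226)
k=get_calibration('wrist');im=read_camera('wrist')
b=np.array([.6622,-.1855,.02,-.226])
L=np.array([[7,35,233],[7,-35,233],[-7,-35,233],[-7,35,233],[0,48,225],[0,-48,225]])/1e3
pr=proj(k,place(b,L));print(pr.round(0).tolist())
cv2.imwrite('pics/w1.png',im)
for p in pr: cv2.circle(im,tuple(int(v) for v in p.round()),2,(0,0,255),-1)
cv2.imwrite('pics/w1o.png',im)
"
```

```text
time: 2.5
tcp_pos: [0.6613, -0.1925, 0.3406]
eef_rot: [-1.575, -0.001, -0.233]
wrist_force: [-0.5, 1.0, -0.8]
gripper_width: 0.0849
t 2.5 tcp [ 0.6613 -0.1925  0.3406] F [-0.53  1.04 -0.8 ] w 0.0849 J [-0.17  0.51  0.63  1.29 -0.29  1.43  0.21]
shift [-1.4 30.5  7. ] turn [ 0.23 -0.41  0.08]
[[327.0, 139.0], [327.0, 236.0], [307.0, 236.0], [306.0, 139.0], [316.0, 118.0], [317.0, 248.0]]
```

View pics/w1o.png

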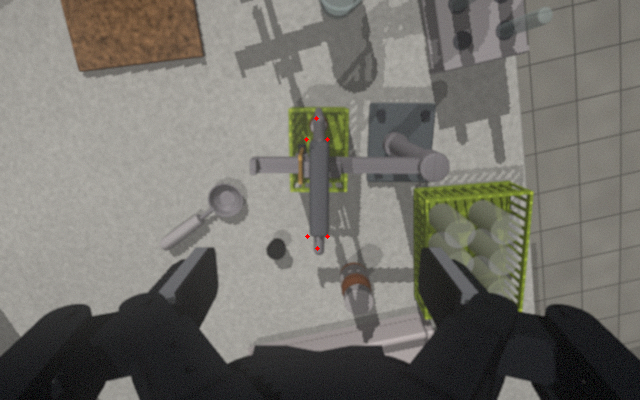

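Grip bar predictions land within 2 px in the wrist image (bar centre at 318,182). Now I'll descend and grip.

```bash
python3 -m pendant '[{"ax":0.2,"ay":-0.4,"az":0,"x":0.5,"y":40,"z":7,"jaw":85},{"ax":0.2,"ay":-0.4,"az":0,"x":0.5,"y":70,"z":7,"jaw":85},{"ax":0.2,"ay":-0.4,"az":0,"x":0.5,"y":90,"z":7,"jaw":85},{"ax":0.2,"ay":-0.4,"az":0,"x":0.5,"y":105,"z":7,"jaw":85},{"ax":0.2,"ay":-0.4,"az":0,"x":0.5,"y":112,"z":7,"jaw":85},{"ax":0.2,"ay":-0.4,"az":0,"x":0.5,"y":112,"z":7,"jaw":60},{"ax":0.2,"ay":-0.4,"az":0,"x":0.5,"y":112,"z":7,"jaw":40},{"ax":0.2,"ay":-0.4,"az":0,"x":0.5,"y":112,"z":7,"jaw":30},{"ax":0.2,"ay":-0.4,"az":0,"x":0.5,"y":112,"z":7,"jaw":30},{"ax":0.2,"ay":-0.4,"az":0,"x":0.5,"y":112,"z":7,"jaw":30}]' 30
python3 -c "
from h import *
goto([.6632,-.1855,.228],-.226)
k=get_calibration('wrist');im=read_camera('wrist')
cv2.imwrite('pics/w2.png',im)
"
```

```text
time: 3.55
tcp_pos: [0.6634, -0.1831, 0.2294]
eef_rot: [-1.569, -0.002, -0.224]
wrist_force: [-0.2, 0.2, 0.7]
gripper_width: 0.0299
t 3.55 tcp [ 0.6634 -0.1831  0.2294] F [-0.2   0.15  0.67] w 0.0299 J [-0.18  0.57  0.6   1.46 -0.33  1.21  0.24]
shift [ 0.3  1.4 -2.4] turn [-0.09  0.12  0.1 ]
```

View pics/w2.png

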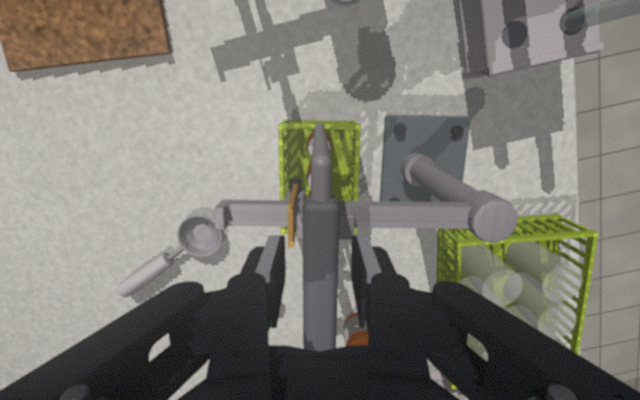

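The bar sits centred between the fingers (columns 303–336, fingers at 275 and 362). I'll close firmly.

```bash
python3 -m pendant '[{"ax":0,"ay":0,"az":0,"x":0,"y":1,"z":-2,"jaw":25},{"ax":0,"ay":0,"az":0,"x":0,"y":1,"z":-2,"jaw":10},{"ax":0,"ay":0,"az":0,"x":0,"y":1,"z":-2,"jaw":5},{"ax":0,"ay":0,"az":0,"x":0,"y":1,"z":-2,"jaw":5},{"ax":0,"ay":0,"az":0,"x":0,"y":1,"z":-2,"jaw":5},{"ax":0,"ay":0,"az":0,"x":0,"y":1,"z":-2,"jaw":5}]' 80
python3 -c "
from h import *
goto([.6632,-.1855,.228],-.226)"
```

```text
time: 4.2
tcp_pos: [0.663, -0.1853, 0.2284]
eef_rot: [-1.57, -0.002, -0.224]
wrist_force: [1.0, -1.1, 1.0]
gripper_width: 0.0126
t 4.2 tcp [ 0.663  -0.1853  0.2284] F [ 1.   -1.12  1.  ] w 0.0126 J [-0.18  0.57  0.6   1.46 -0.33  1.21  0.24]
shift [ 0.2  0.4 -0.1] turn [-0.07  0.11  0.12]
```

```bash
python3 -m pendant '[{"ax":0,"ay":0,"az":0,"x":0,"y":-2,"z":0,"jaw":5},{"ax":0,"ay":0,"az":0,"x":-5,"y":-2,"z":0,"jaw":5},{"ax":0,"ay":0,"az":0,"x":-10,"y":-2,"z":0,"jaw":5},{"ax":0,"ay":0,"az":0,"x":-15,"y":-2,"z":0,"jaw":5},{"ax":0,"ay":0,"az":0,"x":-20,"y":-2,"z":0,"jaw":5},{"ax":0,"ay":0,"az":0,"x":-25,"y":-2,"z":0,"jaw":5},{"ax":0,"ay":0,"az":0,"x":-29,"y":-2,"z":0,"jaw":5},{"ax":0,"ay":0,"az":0,"x":-32,"y":-2,"z":0,"jaw":5},{"ax":0,"ay":0,"az":0,"x":-32,"y":-2,"z":0,"jaw":5},{"ax":0,"ay":0,"az":0,"x":-32,"y":-2,"z":0,"jaw":5}]' 80
python3 -c "
from h import *
goto([.6632,-.1855,.228],-.226)
cv2.imwrite('pics/w3.png',read_camera('wrist'))
im=read_camera('scene')[160:290,210:330];cv2.imwrite('pics/s3.png',cv2.resize(im,None,fx=4.5,fy=4.5,interpolation=cv2.INTER_CUBIC))
im=read_camera('top')[100:220,380:490];cv2.imwrite('pics/t3.png',cv2.resize(im,None,fx=4.5,fy=4.5,interpolation=cv2.INTER_CUBIC))"
```

```text
time: 5.2
tcp_pos: [0.632, -0.1783, 0.2309]
eef_rot: [-1.569, -0.003, -0.224]
wrist_force: [1.7, -0.3, -1.5]
gripper_width: 0.0125
t 5.2 tcp [ 0.632  -0.1783  0.2309] F [ 1.71 -0.28 -1.51] w 0.0125 J [-0.21  0.51  0.61  1.55 -0.31  1.18  0.24]
shift [32.   3.  -0.1] turn [-0.08  0.11  0.16]
```

View pics/s3.png

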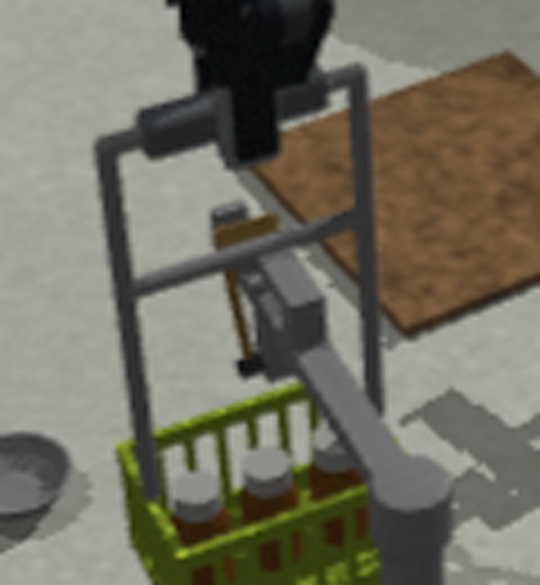

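View pics/w3.png

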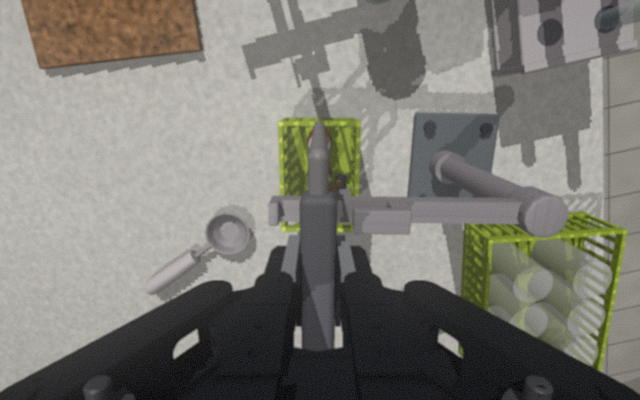

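View pics/t3.png

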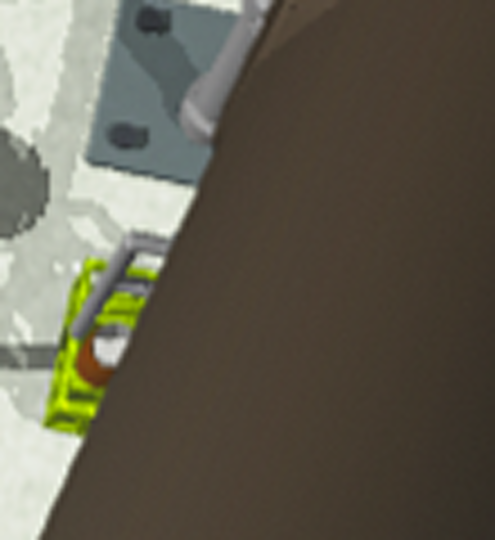

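The keeper is pushed forward by the crossbar. The bar is in the gap between nose (wrist col 355) and lip (col 275). I'll raise it straight up.

```bash
python3 -m pendant '[{"ax":0,"ay":0,"az":0,"x":0,"y":-5,"z":0,"jaw":5},{"ax":0,"ay":0,"az":0,"x":0,"y":-10,"z":0,"jaw":5},{"ax":0,"ay":0,"az":0,"x":0,"y":-16,"z":0,"jaw":5},{"ax":0,"ay":0,"az":0,"x":0,"y":-22,"z":0,"jaw":5},{"ax":0,"ay":0,"az":0,"x":0,"y":-28,"z":0,"jaw":5},{"ax":0,"ay":0,"az":0,"x":0,"y":-32,"z":0,"jaw":5},{"ax":0,"ay":0,"az":0,"x":0,"y":-32,"z":0,"jaw":5}]' 80
python3 -c "
from h import *
goto([.632,-.1783,.2309],-.226)
cv2.imwrite('pics/w4.png',read_camera('wrist'))
im=read_camera('scene')[140:320,210:350];cv2.imwrite('pics/s4.png',cv2.resize(im,None,fx=3.3,fy=3.3,interpolation=cv2.INTER_CUBIC))"
```

```text
time: 6.05
tcp_pos: [0.632, -0.1785, 0.2634]
eef_rot: [-1.569, -0.003, -0.224]
wrist_force: [0.3, -0.3, -3.9]
gripper_width: 0.0126
t 6.05 tcp [ 0.632  -0.1785  0.2634] F [ 0.33 -0.29 -3.95] w 0.0126 J [-0.21  0.49  0.62  1.5  -0.29  1.24  0.22]
shift [-0.2 32.5  0.1] turn [-0.08  0.11  0.19]
```

View pics/s4.png

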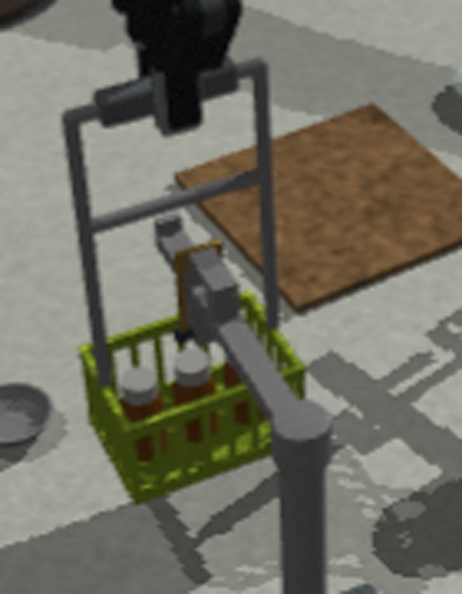

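The crossbar is now above the nose and lip, the keeper has sprung shut, and the wrist carries the full weight. Next I'll go forward.

```bash
python3 -m pendant '[{"ax":0,"ay":0,"az":0,"x":-7,"y":0,"z":0,"jaw":5},{"ax":0,"ay":0,"az":0,"x":-18,"y":0,"z":0,"jaw":5},{"ax":0,"ay":0,"az":0,"x":-30,"y":0,"z":0,"jaw":5},{"ax":0,"ay":0,"az":0,"x":-42,"y":0,"z":0,"jaw":5},{"ax":0,"ay":0,"az":0,"x":-54,"y":0,"z":0,"jaw":5},{"ax":0,"ay":0,"az":0,"x":-66,"y":0,"z":0,"jaw":5},{"ax":0,"ay":0,"az":0,"x":-78,"y":0,"z":0,"jaw":5},{"ax":0,"ay":0,"az":0,"x":-90,"y":0,"z":0,"jaw":5},{"ax":0,"ay":0,"az":0,"x":-98,"y":0,"z":0,"jaw":5},{"ax":0,"ay":0,"az":0,"x":-98,"y":0,"z":0,"jaw":5}]' 80
python3 -c "
from h import *
goto([.469,.056,.26],-.114)
im=read_camera('scene')[140:340,160:400];cv2.imwrite('pics/s5.png',cv2.resize(im,None,fx=2.9,fy=2.9,interpolation=cv2.INTER_CUBIC))"
```

```text
time: 7.15
tcp_pos: [0.5351, -0.1563, 0.2626]
eef_rot: [-1.569, -0.002, -0.224]
wrist_force: [0.0, 0.5, -3.7]
gripper_width: 0.0129
t 7.15 tcp [ 0.5351 -0.1563  0.2626] F [ 0.03  0.53 -3.66] w 0.0129 J [-0.31  0.3   0.65  1.76 -0.2   1.15  0.17]
shift [-111.7    2.8  192.3] turn [-0.11 -6.32  0.12]
```

View pics/s5.png

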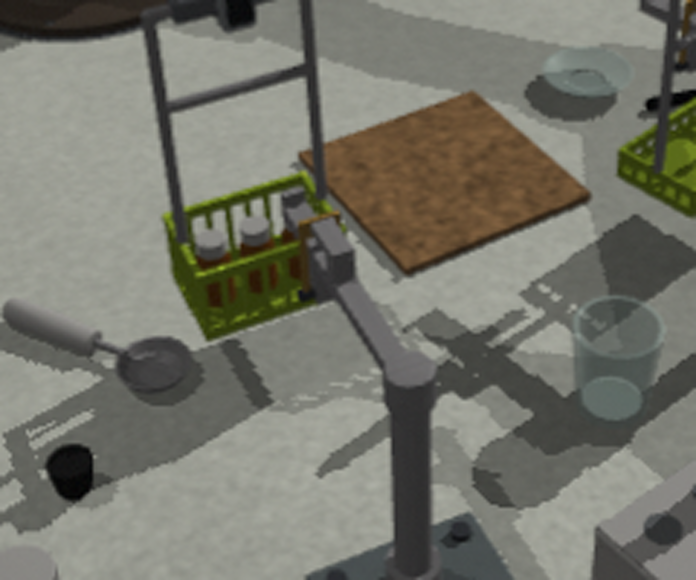

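```bash
python3 -m pendant '[{"ax":0,"ay":0,"az":0,"x":-12,"y":0,"z":8,"jaw":5},{"ax":0,"ay":-1,"az":0,"x":-30,"y":0,"z":30,"jaw":5},{"ax":0,"ay":-2,"az":0,"x":-48,"y":0,"z":58,"jaw":5},{"ax":0,"ay":-3,"az":0,"x":-65,"y":0,"z":88,"jaw":5},{"ax":0,"ay":-4,"az":0,"x":-80,"y":0,"z":118,"jaw":5},{"ax":0,"ay":-5,"az":0,"x":-95,"y":0,"z":148,"jaw":5},{"ax":0,"ay":-6,"az":0,"x":-106,"y":0,"z":173,"jaw":5},{"ax":0,"ay":-6.3,"az":0,"x":-112,"y":0,"z":187,"jaw":5},{"ax":0,"ay":-6.3,"az":0,"x":-112,"y":0,"z":192,"jaw":5},{"ax":0,"ay":-6.3,"az":0,"x":-112,"y":0,"z":192,"jaw":5}]' 80
python3 -c "
from h import *
goto([.469,.056,.2165],-.114)
im=read_camera('scene')[100:300,200:440];cv2.imwrite('pics/s6.png',cv2.resize(im,None,fx=2.9,fy=2.9,interpolation=cv2.INTER_CUBIC))
cv2.imwrite('pics/t6.png',read_camera('top'))"
```

```text
time: 8.2
tcp_pos: [0.4697, 0.0562, 0.2628]
eef_rot: [-1.569, -0.004, -0.113]
wrist_force: [0.5, 0.3, -6.2]
gripper_width: 0.0124
t 8.2 tcp [0.4697 0.0562 0.2628] F [ 0.5   0.28 -6.24] w 0.0124 J [-0.68  0.11  0.5   1.94 -0.06  1.1  -0.26]
shift [-0.8 46.3 -0.4] turn [-0.08  0.07  0.2 ]
```

View pics/s6.png

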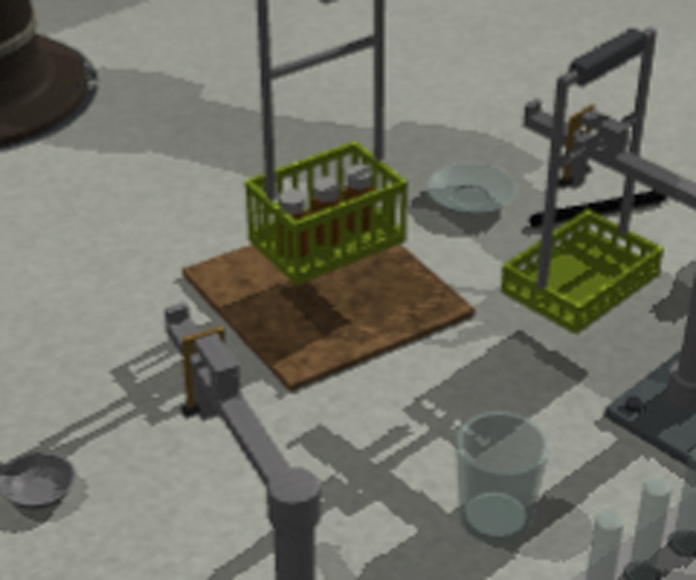

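The basket hangs level above the mat, and the hook's keeper is shut. I'll lower it slowly.

```bash
python3 -m pendant '[{"ax":0,"ay":0,"az":0,"x":-1,"y":6,"z":0,"jaw":5},{"ax":0,"ay":0,"az":0,"x":-1,"y":14,"z":0,"jaw":5},{"ax":0,"ay":0,"az":0,"x":-1,"y":22,"z":0,"jaw":5},{"ax":0,"ay":0,"az":0,"x":-1,"y":29,"z":0,"jaw":5},{"ax":0,"ay":0,"az":0,"x":-1,"y":35,"z":0,"jaw":5},{"ax":0,"ay":0,"az":0,"x":-1,"y":39,"z":0,"jaw":5},{"ax":0,"ay":0,"az":0,"x":-1,"y":42,"z":0,"jaw":5},{"ax":0,"ay":0,"az":0,"x":-1,"y":42,"z":0,"jaw":5}]' 80
python3 -m pendant '[{"ax":0,"ay":0,"az":0,"x":0,"y":1,"z":0,"jaw":5},{"ax":0,"ay":0,"az":0,"x":0,"y":2,"z":0,"jaw":5},{"ax":0,"ay":0,"az":0,"x":0,"y":2,"z":0,"jaw":5}]' 80
```

```text
time: 9.1
tcp_pos: [0.4687, 0.0548, 0.2204]
eef_rot: [-1.57, -0.003, -0.115]
wrist_force: [-0.0, -0.4, -4.4]
gripper_width: 0.0123
time: 9.4
tcp_pos: [0.4688, 0.0548, 0.2184]
eef_rot: [-1.57, -0.003, -0.115]
wrist_force: [0.9, 0.0, -5.2]
gripper_width: 0.0123
```

```bash
python3 -m pendant '[{"ax":0,"ay":0,"az":0,"x":0,"y":1,"z":0,"jaw":5},{"ax":0,"ay":0,"az":0,"x":0,"y":1.5,"z":0,"jaw":5},{"ax":0,"ay":0,"az":0,"x":0,"y":1.5,"z":0,"jaw":5}]' 80
python3 -m pendant '[{"ax":0,"ay":0,"az":0,"x":0,"y":1,"z":0,"jaw":5},{"ax":0,"ay":0,"az":0,"x":0,"y":1,"z":0,"jaw":5}]' 80
```

```text
time: 9.7
tcp_pos: [0.4691, 0.0549, 0.2172]
eef_rot: [-1.57, -0.004, -0.115]
wrist_force: [-0.1, 1.4, -2.4]
gripper_width: 0.0122
time: 9.9
tcp_pos: [0.4698, 0.0553, 0.2169]
eef_rot: [-1.569, -0.005, -0.115]
wrist_force: [0.4, 1.6, 4.6]
gripper_width: 0.0126
```

Contact: the vertical force changed sign. I'll open the fingers.

```bash
python3 -m pendant '[{"ax":0,"ay":0,"az":0,"x":0,"y":-0.3,"z":0,"jaw":12},{"ax":0,"ay":0,"az":0,"x":0,"y":-0.3,"z":0,"jaw":20},{"ax":0,"ay":0,"az":0,"x":0,"y":-0.3,"z":0,"jaw":35},{"ax":0,"ay":0,"az":0,"x":0,"y":-0.3,"z":0,"jaw":50},{"ax":0,"ay":0,"az":0,"x":0,"y":-0.3,"z":0,"jaw":50}]' 20
python3 -c "
from h import *
goto([.469,.056,.34],-.114)
im=read_camera('scene')[70:270,220:420];cv2.imwrite('pics/s7.png',cv2.resize(im,None,fx=2.9,fy=2.9,interpolation=cv2.INTER_CUBIC))
cv2.imwrite('pics/w7.png',read_camera('wrist'))"
```

```text
time: 10.4
tcp_pos: [0.4699, 0.0553, 0.2173]
eef_rot: [-1.569, -0.005, -0.115]
wrist_force: [0.7, -0.4, 0.7]
gripper_width: 0.0499
t 10.4 tcp [0.4699 0.0553 0.2173] F [ 0.7  -0.44  0.65] w 0.0499 J [-0.66  0.16  0.5   2.   -0.09  0.99 -0.23]
shift [  -0.3 -122.7    0.9] turn [-0.12 -0.05  0.31]
```

View pics/s7.png

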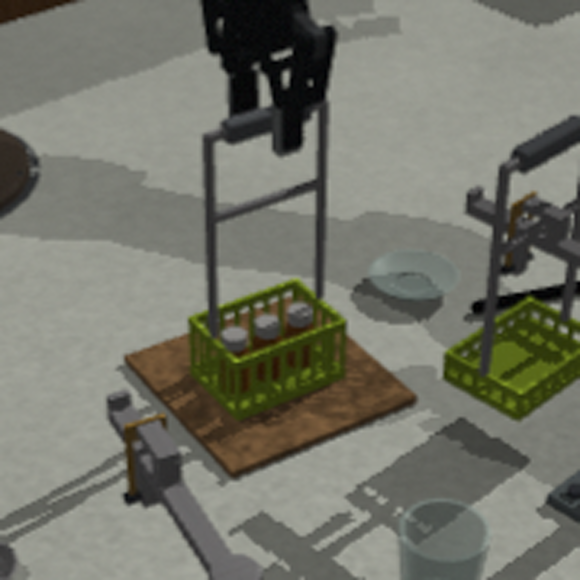

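View pics/w7.png

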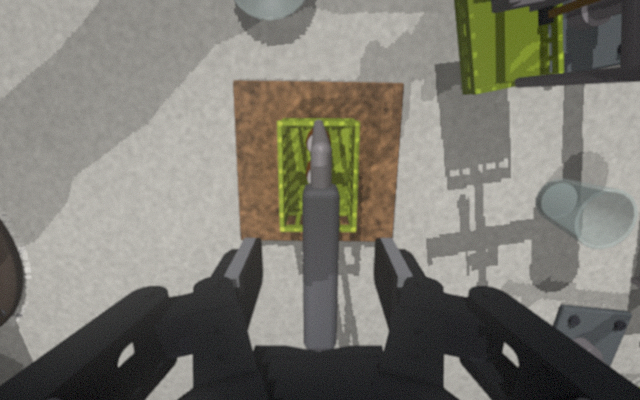

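The basket stands upright on the mat and is free of the fingers. I'll retract straight up, then verify.

```bash
python3 -m pendant '[{"ax":0,"ay":0,"az":0,"x":0,"y":0,"z":0,"jaw":60},{"ax":0,"ay":0,"az":0,"x":0,"y":-15,"z":0,"jaw":60},{"ax":0,"ay":0,"az":0,"x":0,"y":-40,"z":0,"jaw":60},{"ax":0,"ay":0,"az":0,"x":0,"y":-75,"z":0,"jaw":60},{"ax":0,"ay":0,"az":0,"x":0,"y":-110,"z":0,"jaw":60},{"ax":0,"ay":0,"az":0,"x":0,"y":-125,"z":0,"jaw":60},{"ax":0,"ay":0,"az":0,"x":-60,"y":-130,"z":40,"jaw":60},{"ax":0,"ay":0,"az":0,"x":-80,"y":-130,"z":90,"jaw":60},{"ax":0,"ay":0,"az":0,"x":-80,"y":-130,"z":130,"jaw":60},{"ax":0,"ay":0,"az":0,"x":-80,"y":-130,"z":130,"jaw":60}]'
python3 -c "
from h import *
k=get_calibration('wrist');print(sense()['time'],sense()['wrist_force'])
cv2.imwrite('pics/s8.png',read_camera('scene'));cv2.imwrite('pics/t8.png',read_camera('top'))
m=np.array([.469,.056,.008,-.1142])
L=np.array([[35,50,55],[35,-50,55],[-35,-50,55],[-35,50,55]])/1e3
for c in('top','scene'):
    print(c,proj(c,place(m,L)).round(1).tolist())
    im=cv2.imread('pics/%s8.png'%c[0])
    for p in proj(c,place(m,L)): cv2.circle(im,tuple(int(v) for v in p.round()),1,(0,0,255),-1)
    o=(150,200) if c=='top' else (100,200)
    im=im[o[0]:o[0]+170,o[1]:o[1]+200]
    cv2.imwrite('pics/%s8o.png'%c[0],cv2.resize(im,None,fx=3.4,fy=3.4,interpolation=cv2.INTER_CUBIC))
"
```

```text
time: 11.5
tcp_pos: [0.4027, 0.1989, 0.3472]
eef_rot: [-1.567, -0.005, -0.108]
wrist_force: [0.2, -0.1, 0.1]
gripper_width: 0.0601
11.5 [ 0.16908479 -0.11578223  0.06741429]
top [[282.2, 241.0], [331.5, 246.2], [327.8, 281.3], [277.9, 275.9]]
scene [[338.2, 180.4], [300.1, 195.1], [283.5, 179.4], [320.7, 165.9]]
```

View pics/t8o.png

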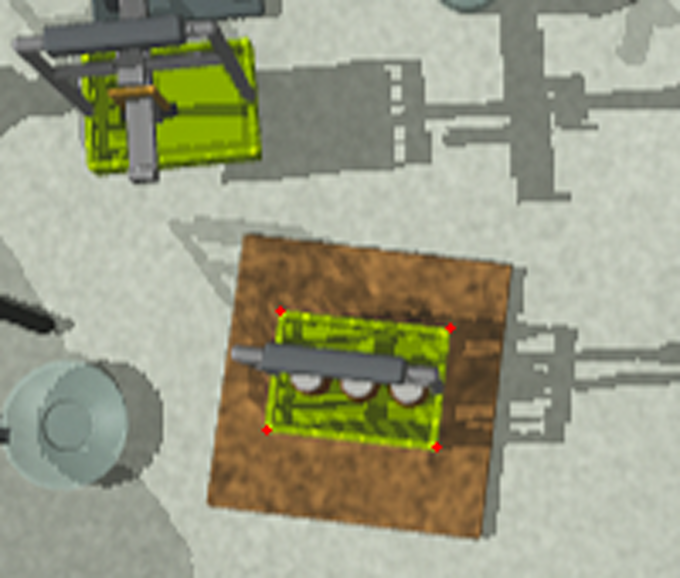

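View pics/s8o.png

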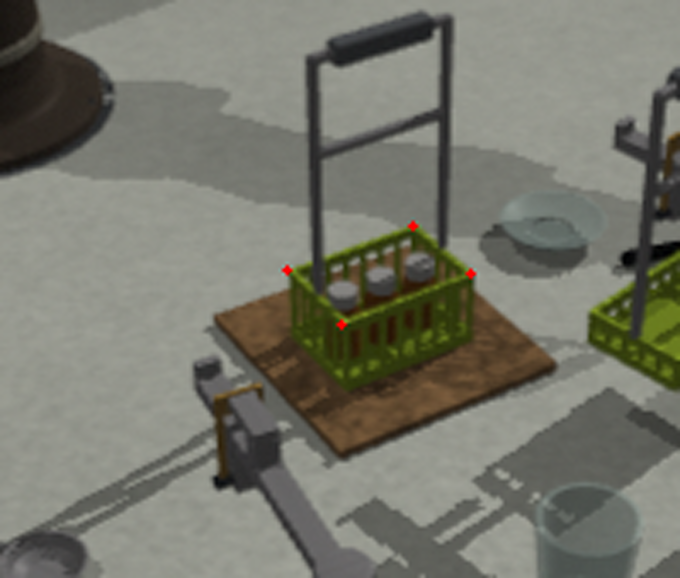

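The basket's rim matches the predicted mat-centre position within about 1–2 px in both views. It is upright, the shallow basket is untouched and the robot is clear.

```bash
python3 -c "
from rig import *
print(finish_job())"
```

```text
the job is handed in; nothing more can be done
None
```

The deep basket with the three jars is standing upright in the middle of the cork mat, released, and the job is handed in. It took about 11.6 s of the 42 s.

- **Unhooking:** I gripped the bar's middle and pushed the bail 32 mm forward, so its crossbar pressed the keeper open. Then I raised it to about 35 mm above rest, in front of the nose, and took it about 130 mm forward of rest, clear of the hook.
- **Placing:** I lowered the basket until the wrist force showed contact, opened the fingers, and backed straight up and away.
- **Last checks:** In the scene and top pictures the rim lies within about 1–2 px (2–4 mm) of where a centred basket should be. The keeper is shut, the shallow basket is still on its hook, and the wrist force reads about 0 N.
- **What failed or disagreed:**
  - My first move call was refused as invalid because its rows left out some values; nothing moved.
  - While the basket hung free, the wrist's vertical force read 3.7 to 6.2 N, against its 3.4 N weight.
  - The scene and top cameras disagreed by about 2–4 mm on positions.

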